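Post the slide mailers and lock the dispatch box

ROBOT

A 6-joint arm with a two-finger parallel gripper is mounted at the origin on a cart in front of the work surface, level with it; the furniture and walls round the work are solid. World frame = base frame: x ahead of the robot, y to its left, z up, the work surface at z = 0. Lengths are in mm, angles in rad, forces in N, time in s.
With the tool pointing down it reaches from about 400 to 925 mm from the base axis. Payload 12.5 kg.
Tool frame: the origin (TCP) lies at the very end of the fingers, on their centre line; the grasp point (between the pads) lies 19 mm behind it (env.tcp_to_grasp is the distance from the TCP to the grasp point, in mm); z points along the fingers, x is the direction in which the jaws open and shut, and the axes are right-handed (so a half turn about z gives the same grasp; the last joint's range is limited). The gripper opens to 95 mm and grips with 3 to 60 N. Pads are 20 mm wide; open, the fingers measure 119 mm over their backs; the gripper's body (75 mm by 180 mm) begins 59 mm behind the grasp point.
Start: joints at [1.069, 0.491, 1.559, -0, 1.092, -0.106], TCP at [240.952, 576.705, 214.661] pointing down, gripper open.
Joint ranges: [-3.1, 3.1], [-0.84, 2.19], [0.05, 2.79], [-1.13, 4.28], [0.06, 2.93], [-2.69, 2.69]. Speed limits (rad/s): [2.22, 2.22, 2.79, 3.14, 3.14, 3.14].

INTERFACE

Orientations are given as [roll, pitch, yaw] about the fixed x, y, z axes, in that order (R = Rz(yaw) Ry(pitch) Rx(roll)).
In Python, from cell import env, vision, job gives the robot as it stands.
- The arm moves only by the shell command python3 -m pendant 'ROWS' [OPENING]. ROWS is JSON, a list of rows, each a list of 4 numbers: the shift along the tool's x, y, z in mm, then the turn about the tool's z in degrees. In form: [[tx, ty, tz, turn], ...]. A call has 1 to 8 rows; each row is the pose to reach, as a shift and turn from the pose measured when the call began, along the tool's axes at that moment; what a row does not reach only later rows make up. A row lasts 1/8 s, in which the tool goes at most 62.5 mm and 10.7 degrees, less where a joint would pass 70% of its speed; a pose out of reach is approached as far as the arm can. A call with a gripper value outside its range is refused whole. OPENING is the closure, from 0 (fully open) to 1 (shut), set as the call begins (- or left out, the last holds). The fingers move at their own pace and stop on an object; the grip force is fixed at half the most. Time passes only in rows, so rows that repeat a pose let the fingers close. It gives the time, the measured TCP pose, the force and the opening at its end, in the units of the state.
- env.state(): the state, without advancing time (a new reading comes with each control period).
- vision.read_camera(name): name is "scene" or "top"; returns a dict with "pixels" (400x640x3 uint8, red, green, blue), "intrinsics" (3x3 intrinsics, pixels), "k1" (the pictures are not rectified: a ray, as slopes to the right and down, at radius r is drawn at 1 + k1 r^2 times it, then the intrinsics apply), "R" (3x3) and "t" (3): a world point X has camera coordinates R X + t. Camera axes: x right, y down, z forward; pixel columns grow to the right and rows downward; lengths in mm; the calibration is good to about 2 mm. A picture is of the moment at which its call begins. There is no depth.
- job.job_done(): hands the job in, once; it reports no verdict.
Trained networks look in a picture, given as the dict that the camera call returned (one of the last four; its "shot" number tells which), for a name from the list of things; names that differ only in an ending like _2 or _b are one class to them, and where a whole thing is asked for, a point or a joint stands for the part that bears it (a point fixed in the world has none). Each returns a list of dicts, best first, with "confidence" (0 to 1); they miss things now and then, are a little off and sometimes report something else, mostly with a low value. They report only what shows in the picture. A call takes as long as a camera call.
- vision.find_in(picture, query): "at" ([x, y, z] in mm, in the coordinates of the camera as it stood for that picture, good to about 4 mm: the middle of the surface that is visible of it).
- vision.regions_of(picture, query): "pixels" (400x640 bool, what is visible of it).
The state is a dict: "t": time; "joints": joint angles; "qvel": joint speeds; "tau": joint torques, N m; "eef_pos": TCP position; "tcp_rot": TCP orientation; "ft_force": force on the tool from outside, world axes, zero at the start; "moment": the same for the moment, N m; "opening": opening from 0.0 (shut) to 1.0 (fully open).
Only numpy, scipy, OpenCV 4.12 (cv2) and the standard library are available. Lean on these libraries where they do the work, as an engineer would, in place of code of your own. Each camera call takes 0.05 s, during which the arm holds its last target.

TASK

Get the dispatch box ready for the courier: push every slide mailer that lies on the table in front of the box through the orange sprung flap into the box, so that it lies fully inside and the flap swings shut behind it (those in the far green basket stay there). Only when all are in, press the red lever at the left of the box down until its catch holds it down, then let go. Leave the tape roll, eraser and loupe where they are.

Things in the scene. Friction and masses are not known exactly. Their poses are not given: they have to be found in the camera images.
- dispatch_box: White box, closed all round (blue-tinted sides and roof), fixed. Origin on the table under the middle of the flap; x points through the flap into the box, y left along the front, z up. Inside: x 0 to 168 mm, y -60 to 60 mm; roof top at z 115 mm. Left of it, y 68 to 130 mm: lever (up to 125 mm high) and catch (post 100 mm high at x -35 to -5, y 110 to 126 mm).
- ledge_end (a point): Middle of the inner end of the level steel ledge in front of the flap, on its top 70 mm above the table; axes as the box. The ledge runs from here 93 mm towards -x, 120 mm wide between side rims 6 mm wide and 6 mm high. Opening above: 116 mm wide, 35 mm high, lintel face 4 mm in front of this point. Behind, a slick chute (52, then 14 deg): a mailer whose middle is past this end tips and slides in.
- flap (a joint): Orange flap 108 x 32 mm, 3 mm thick, hinged along its upper edge inside the opening (x = 4 mm, z = 106 mm in the box frame). 0 = shut (hanging), grows to 1.4 rad as its lower edge swings into the box; it cannot swing outward. A light spring and its weight (under 1 N at the edge) close it.
- flap_edge (a point): Middle of the flap's lower edge.
- lock_lever (a joint): Lever of the lock: 0 = raised (sprung up), grows as it is pressed down, end stop at 0.42 rad. Takes about 2 N at the pad at first, 5 to 8 N further down; at about 0.33 rad a sprung black catch snaps over it sideways and then holds it at about 0.31 rad when let go. Without the catch it springs back to 0. The hinge lies along the box's y axis at x 70, y 85, z 75 mm in the box frame.
- lock_lever_pad (a point): Middle of the top of the red pad (36 x 30 mm) at the front end of the lever, 118 mm from the hinge, beside the ledge; pressing it down to the stop lowers it about 47 mm, almost straight down (the pad then lies about 75 mm above the table).
- white_mailer_1: White ribbed slide mailer, flat plastic case 36 x 86 x 9 mm, 70 g. May be absent. Origin at the centre of its underside, x across its 36 mm width, y along its 86 mm length, z up. It may go in either way round and either face up; it passes the flap most easily with its long side parallel to the flap.
- white_mailer_2: Second white ribbed slide mailer, same size and frame. May be absent.
- blue_mailer: Slide mailer with blue base and pale lid, 34 x 85 x 10 mm, 70 g, same frame. May be absent.
- yellow_mailer: Slide mailer with yellow base and pale lid, 34 x 85 x 10 mm, 70 g, same frame. May be absent.
- tape_roll: Roll of label tape lying flat, 56 mm across, 18 mm high; a bystander. Origin at the centre of its underside.
- eraser: Blue-sleeved eraser, 22 x 48 x 12 mm, lying near the table's front edge by the microscope; a bystander.
- loupe: Round black loupe, 36 mm across, 27 mm high, near the table's front edge under the microscope's eyepieces; a bystander. The fixed microscope stands at world x 0.49 to 1.05 m, y -0.05 to 0.20 m, up to 0.43 m high, and its eyepieces reach forward to x 0.44 m (y 0.02 to 0.14, z 0.36 to 0.44 m): pass in front of it with the arm drawn in.

How it is judged:
By the outcome, as a careful person would: the job done as asked, in the order asked, and still so for the second after the job is handed in, with the robot touching nothing.
Of white_mailer_1, white_mailer_2, blue_mailer, yellow_mailer only 3 to 4 are there at a start; the rules pass over those that are not, and their reading is None.
At some moment in a run one of white_mailer_1, white_mailer_2, blue_mailer, yellow_mailer may be knocked a few centimetres aside while the robot is not near it.
Once in a run the grip may slacken for a moment while it holds something.
It also fails if it takes over 208 s, if anything falls off the work surface, if the arm or the gripper's body presses on something with over 40 N, if the wrist force passes 120 N, or if a joint passes its speed limit or range.

## Working session

There is one attempt and no reset: what is moved stays moved. The work goes in short steps, Python scripts to look and compute and a shell command to move; the robot and the scene stay as the last step left them, time stands still between calls to the robot, and variables do not carry over. Pictures are saved under pics/ and viewed, and the job is handed in when it is done.

```bash
ls; mkdir -p pics; python3 - <<'E'
from cell import env, vision, job
import cv2, numpy as np
print(env.state())
for n in ("scene","top"):
    p=vision.read_camera(n)
    cv2.imwrite(f"pics/{n}0.png",p["pixels"][:,:,::-1])
    print(n,p["intrinsics"],p["k1"],p["R"],p["t"])
    R=np.array(p["R"]);t=np.array(p["t"])
    for q in ["dispatch_box","flap","lock_lever","white_mailer_1","blue_mailer","yellow_mailer","tape_roll","eraser","loupe"]:
        for d in vision.find_in(p,q):
            print(q,round(d["confidence"],2),np.round(R.T@(np.array(d["at"])-t)))
E
```

```text
pics
{'t': 0.0, 'joints': array([ 1.06940364e+00,  4.91564470e-01,  1.55948187e+00, -2.62557621e-05,
        1.09170894e+00, -1.05605974e-01]), 'qvel': array([ 0.00090988,  0.00022682, -0.00038834, -0.00075648,  0.00155246,
       -0.0016187 ]), 'tau': array([-3.89990397e-03, -6.12638354e+01, -2.58187115e+01,  6.91193040e-02,
        4.80989506e-02, -1.10467017e-04]), 'eef_pos': array([240.82003535, 576.45626354, 214.04753877]), 'tcp_rot': array([-3.14149326e+00,  1.15861066e-03,  1.17502179e+00]), 'ft_force': array([0.04194108, 0.35679719, 0.09317501]), 'moment': array([ 0.00099983,  0.01977777, -0.02383917]), 'opening': 1.0013043991795478}
scene [[471.18363144   0.         313.02060452]
 [  0.         471.18363144 198.57002798]
 [  0.           0.           1.        ]] -0.030978715617841955 [[ 0.6996979  -0.71437681 -0.00941364]
 [-0.47591585 -0.45622866 -0.75190392]
 [ 0.53284796  0.5305857  -0.65920549]] [-184.54573332  479.21297457  744.15475468]
dispatch_box 0.82 [630. 293.  70.]
flap 0.48 [640. 314.  88.]
flap 0.37 [454.  15.  14.]
lock_lever 0.63 [600. 391. 118.]
white_maile
[... 261 characters left out ...]
429.72406567   0.         321.11165003]
 [  0.         429.72406567 199.54190178]
 [  0.           0.           1.        ]] -0.09328954893168835 [[-0.02696478 -0.99962859 -0.00394801]
 [-0.9966536   0.02718898 -0.07708667]
 [ 0.07716538  0.00185617 -0.99701658]] [ 293.8257966   576.36429744 1029.74508775]
dispatch_box 0.74 [663. 323. 116.]
flap 0.27 [463. 340.   8.]
lock_lever 0.96 [623. 396. 109.]
lock_lever 0.28 [666. 323. 114.]
white_mailer_1 0.83 [459. 340.   6.]
white_mailer_1 0.69 [467. 266.  10.]
blue_mailer 0.91 [466. 413.  13.]
yellow_mailer 0.56 [559. 542.  15.]
tape_roll 0.89 [560. 545.  19.]
tape_roll 0.19 [452. 121.  23.]
eraser 0.29 [467. 265.   8.]
loupe 0.54 [451. 117.  25.]
```

View pics/scene0.png

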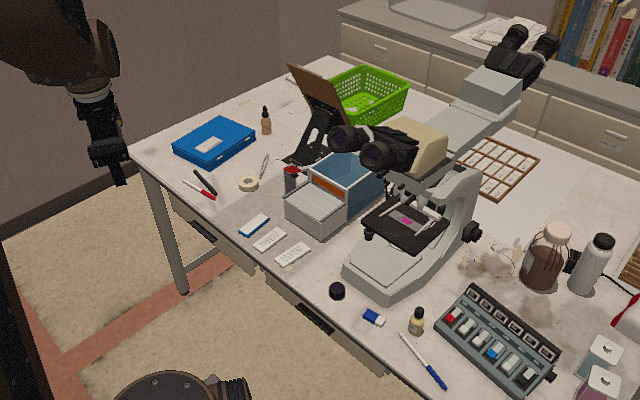

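View pics/top0.png

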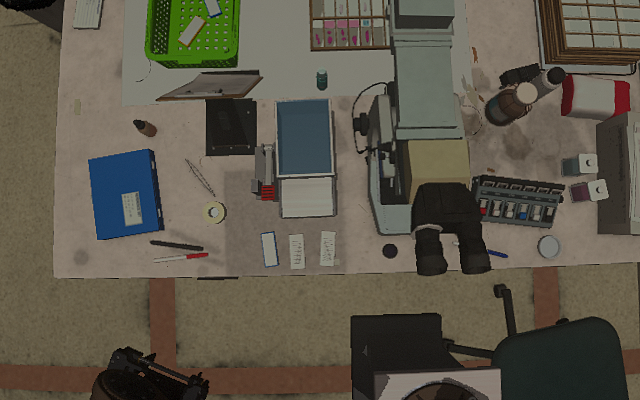

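```bash
cat > h.py <<'E'
from cell import env, vision, job
import cv2, numpy as np
def ray(p,uv,z):
    K=np.array(p["intrinsics"]);uv=np.atleast_2d(np.array(uv,float))
    d=np.array([p["k1"],0,0,0,0.])
    n=cv2.undistortPoints(uv.reshape(-1,1,2),K,d,None,None,None).reshape(-1,2)
    R=np.array(p["R"]);t=np.array(p["t"])
    c=-R.T@t; D=np.c_[n,np.ones(len(n))]@R
    s=(z-c[2])/D[:,2]
    return c+s[:,None]*D
def proj(p,X):
    R=np.array(p["R"]);t=np.array(p["t"])
    return cv2.projectPoints(np.atleast_2d(np.array(X,float)),cv2.Rodrigues(R)[0],t,np.array(p["intrinsics"]),np.array([p["k1"],0,0,0,0.]))[0].reshape(-1,2)
def crop(p,x0,y0,x1,y1,s,name):
    im=p["pixels"][y0:y1,x0:x1,::-1]
    cv2.imwrite(name,cv2.resize(im,None,fx=s,fy=s,interpolation=cv2.INTER_CUBIC))
def rect(p,mask,z):
    ys,xs=np.nonzero(mask)
    W=ray(p,np.c_[xs,ys],z)[:,:2].astype(np.float32)
    return cv2.minAreaRect(W)
E
python3 - <<'E'
from h import *
for n,c in (("scene",(220,140,400,290,4)),("top",(230,90,350,275,3))):
    p=vision.read_camera(n); crop(p,*c,f"pics/{n}1.png")
    for q in ["white_mailer_1","blue_mailer"]:
        for d in vision.regions_of(p,q):
            m=d["pixels"]; print(n,q,round(d["confidence"],2),m.sum(),rect(p,m,9))
    for q in ["dispatch_box","lock_lever","flap"]:
        for d in vision.regions_of(p,q):
            ys,xs=np.nonzero(d["pixels"]); print(q,d["confidence"],xs.min(),xs.max(),ys.min(),ys.max())
E
```

```text
scene white_mailer_1 0.78 461 ((462.8311462402344, 262.48663330078125), (40.61315155029297, 88.45394134521484), 85.2916030883789)
scene white_mailer_1 0.63 223 ((454.76861572265625, 115.61456298828125), (47.008522033691406, 31.186702728271484), 42.9620246887207)
scene white_mailer_1 0.62 415 ((457.2006530761719, 338.46197509765625), (90.74358367919922, 40.6297492980957), 1.716013789176941)
scene blue_mailer 0.55 361 ((464.22845458984375, 406.8328552246094), (89.00444793701172, 40.11286544799805), 8.4418363571167)
dispatch_box 0.62 283 385 152 242
lock_lever 0.45 285 310 165 173
flap 0.79 314 343 176 196
top white_mailer_1 0.85 486 ((459.78277587890625, 341.1609802246094), (85.28913879394531, 35.886566162109375), 2.4016530513763428)
top white_mailer_1 0.69 503 ((465.08209228515625, 265.21624755859375), (35.687400817871094, 84.7364273071289), 85.84864044189453)
top blue_mailer 0.81 465 ((466.76007080078125, 408.7580871582031), (84.58403015136719, 34.682010650634766), 7.071478843688965)
dispatch_box 0.91 251 336 98 218
dispatch_box 0.39 260 278 232 266
dispatch_box 0.22 261 274 144 200
lock_lever 0.83 261 274 143 199
flap 0.44 251 336 98 219
```

View pics/top1.png

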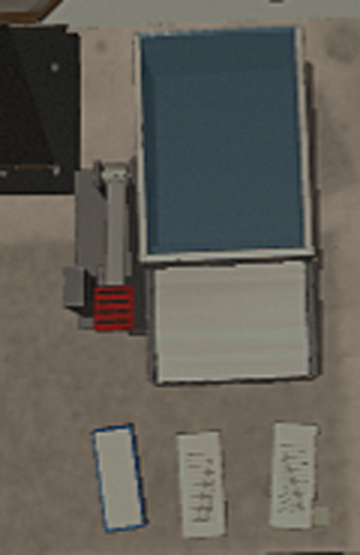

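View pics/scene1.png

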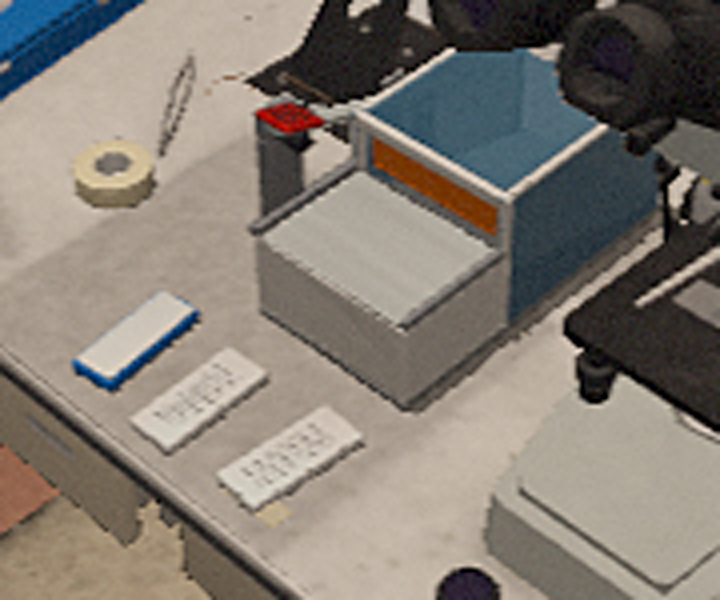

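```bash
python3 - <<'E'
from h import *
p=vision.read_camera("top")
f=lambda u,v,z: print((u,v,z),ray(p,[(230+u/3,90+v/3)],z)[0].round(1))
f(152,384,70);f(315,378,70) # ledge front outer
f(157,381,70);f(309,376,70)
f(142,262,115);f(313,257,115)
f(138,33,115);f(301,27,115)
f(95,287,122);f(133,287,122);f(95,330,122);f(133,330,122)
p2=vision.read_camera("scene")
g=lambda u,v,z: print("s",(u,v,z),ray(p2,[(220+u/4,140+v/4)],z)[0].round(1))
g(264,234,70);g(402,322,70);g(362,172,70);g(497,248,70); g(354,112,115);g(511,197,115);g(290,117,122)
E
```

```text
(152, 384, 70) [539.8 373.6  70. ]
(315, 378, 70) [541.1 246.7  70. ]
(157, 381, 70) [542.1 369.6  70. ]
(309, 376, 70) [542.8 251.3  70. ]
(142, 262, 115) [629.7 374.9 115. ]
(313, 257, 115) [629.9 246.8 115. ]
(138, 33, 115) [806.  375.1 115. ]
(301, 27, 115) [807.  250.6 115. ]
(95, 287, 122) [611.1 409.5 122. ]
(133, 287, 122) [610.3 381.2 122. ]
(95, 330, 122) [579. 410. 122.]
(133, 330, 122) [578.3 381.8 122. ]
s (264, 234, 70) [543.7 368.2  70. ]
s (402, 322, 70) [546.2 250.8  70. ]
s (362, 172, 70) [629.9 366.9  70. ]
s (497, 248, 70) [634.9 254.   70. ]
s (354, 112, 115) [630.7 374.  115. ]
s (511, 197, 115) [636.6 246.2 115. ]
s (290, 117, 122) [592.7 393.1 122. ]
```

```bash
cat > go.py <<'E'
import sys,numpy as np
from cell import env
from scipy.spatial.transform import Rotation as Ro
s=env.state(); a=s["tcp_rot"]; R=Ro.from_euler("xyz",a).as_matrix()
x,y,z,yaw=map(float,sys.argv[1:5])
d=R.T@(np.array([x,y,z])-s["eef_pos"])
turn=-((yaw-np.degrees(a[2])+180)%360-180)
print("shift",d.round(1),"turn",round(turn,1),"| pos",s["eef_pos"].round(1),"yaw",round(np.degrees(a[2]),1),"F",s["ft_force"].round(1),"open",round(s["opening"],2),"t",round(s["t"],2))
E
python3 go.py 460 340 80 92
```

```text
shift [-134.   293.4  134.7] turn -24.7 | pos [241.  576.7 214.7] yaw 67.3 F [-0.4 -1.1  0.2] open 1.0 t 1.7
```

```bash
python3 -m pendant '[[-67,147,40,-12],[-134,293,80,-24.7],[-134,293,80,-24.7],[-134,293,80,-24.7],[-134,293,80,-24.7],[-134,293,80,-24.7],[-134,293,80,-24.7],[-134,293,80,-24.7]]' 0.3; python3 go.py 460 340 3 92
```

```text
t: 2.7
eef_pos: [459.2, 340.7, 134.9]
tcp_rot: [3.141, -0.0, 1.606]
ft_force: [0.5, -0.8, 0.2]
opening: 0.696
shift [ -0.8   0.7 131.9] turn 0.0 | pos [459.2 340.7 134.9] yaw 92.0 F [ 0.5 -0.8  0.2] open 0.7 t 2.7
```

```bash
python3 -m pendant '[[-0.8,0.7,60,0],[-0.8,0.7,100,0],[-0.8,0.7,128,0],[-0.8,0.7,131,0],[-0.8,0.7,131,0]]'; python3 - <<'E'
from h import *
p=vision.read_camera("scene");crop(p,200,150,400,300,4,"pics/s2.png")
E
```

```text
t: 3.32
eef_pos: [459.9, 340.8, 4.8]
tcp_rot: [3.141, -0.001, 1.607]
ft_force: [0.2, 0.4, 0.6]
opening: 0.699
```

View pics/s2.png

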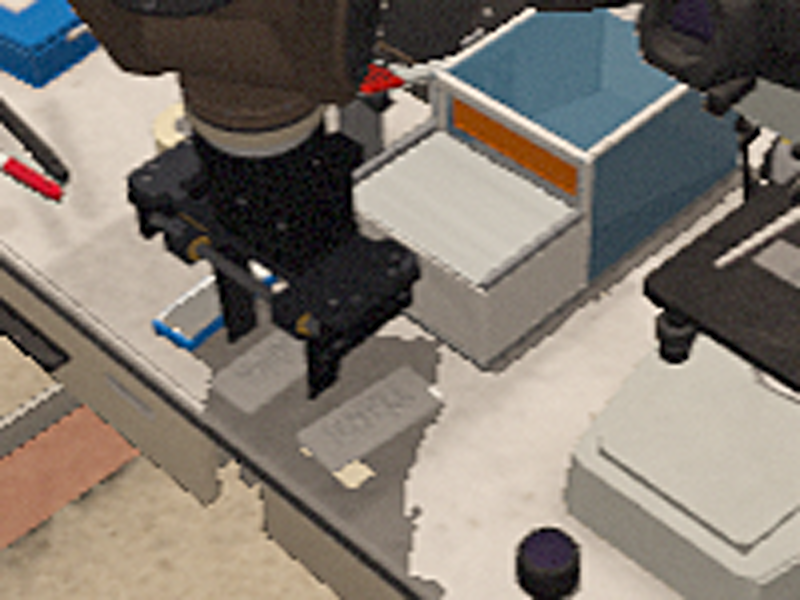

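The open gripper straddles the middle white mailer (around px 290,370 in the crop). Closing.

```bash
python3 -m pendant '[[0,0,0,0],[0,0,0,0],[0,0,0,0],[0,0,0,0]]' 1; python3 -m pendant '[[0,0,-30,0],[0,0,-80,0],[0,0,-125,0],[0,0,-125,0]]';python3 go.py 582 310.5 130 0
```

```text
t: 3.88
eef_pos: [460.4, 340.8, 5.4]
tcp_rot: [3.139, -0.001, 1.607]
ft_force: [-0.7, -0.1, 2.7]
opening: 0.371
t: 4.38
eef_pos: [461.2, 341.2, 133.4]
tcp_rot: [3.135, -0.004, 1.607]
ft_force: [-0.2, -0.5, -0.6]
opening: 0.373
shift [-35.1 119.6   4.1] turn 92.1 | pos [461.2 341.2 133.4] yaw 92.1 F [-0.2 -0.5 -0.6] open 0.37 t 4.38
```

```bash
python3 -m pendant '[[-10,30,4,11],[-20,60,4,22],[-35,90,4,33],[-35,119.6,4,44],[-35,119.6,4,55],[-35,119.6,4,66],[-35,119.6,4,77],[-35,119.6,4,88]]';python3 go.py 582 310.5 77 0
```

```text
t: 5.38
eef_pos: [581.4, 310.3, 128.3]
tcp_rot: [-3.139, -0.005, 0.101]
ft_force: [-0.4, 0.2, -0.7]
opening: 0.372
shift [ 0.3  0.  51.3] turn 5.8 | pos [581.4 310.3 128.3] yaw 5.8 F [-0.4  0.2 -0.7] open 0.37 t 5.38
```

```bash
python3 -m pendant '[[0,0,10,6],[0,0,30,6],[0,0,45,6],[0,0,48,6],[0,0,48,6]]';python3 go.py 582 310.5 76 0; python3 - <<'E'
from h import *
p=vision.read_camera("scene");crop(p,220,110,400,260,4,"pics/s3.png")
p=vision.read_camera("top");crop(p,230,90,350,275,3,"pics/t3.png")
E
```

```text
t: 6.0
eef_pos: [581.7, 310.5, 80.1]
tcp_rot: [-3.138, -0.004, -0.004]
ft_force: [0.0, -0.2, -0.7]
opening: 0.376
shift [ 0.3 -0.   4.1] turn -0.2 | pos [581.7 310.5  80.1] yaw -0.2 F [ 0.  -0.2 -0.7] open 0.38 t 6.0
```

View pics/s3.png

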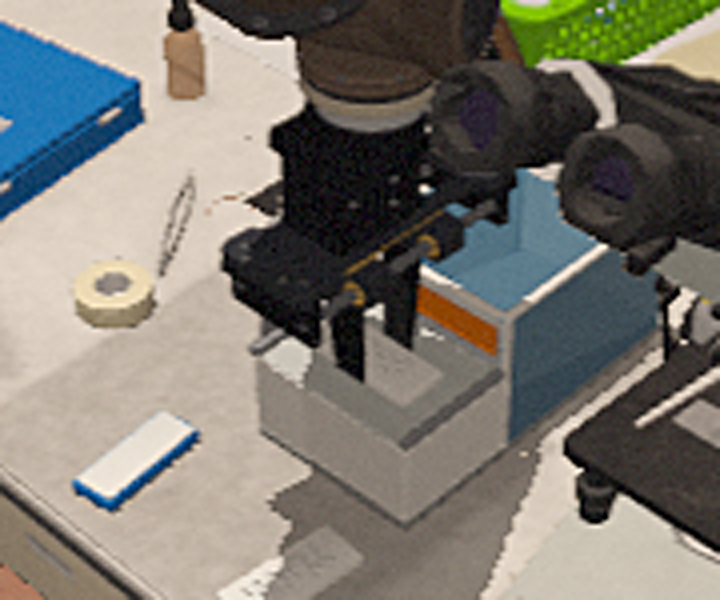

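View pics/t3.png

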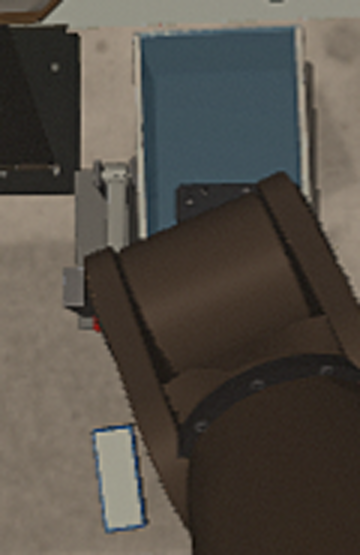

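Mailer held over the ledge, square with the flap, front finger clear of the lintel. Lowering and releasing.

```bash
python3 -m pendant '[[0,0,3,0],[0,0,4.3,0],[0,0,4.3,0]]'; python3 -m pendant '[[0,0,0,0],[0,0,0,0],[0,0,0,0]]' 0.48; python3 -m pendant '[[0,0,-20,0],[0,0,-45,0],[0,0,-45,0]]'; python3 go.py 542 310.5 120 90
```

```text
t: 6.48
eef_pos: [581.9, 310.5, 76.5]
tcp_rot: [-3.138, -0.005, -0.004]
ft_force: [-0.6, -0.2, -0.2]
opening: 0.375
t: 6.85
eef_pos: [582.0, 310.6, 76.6]
tcp_rot: [-3.138, -0.005, -0.004]
ft_force: [0.2, 0.1, -1.0]
opening: 0.516
t: 7.22
eef_pos: [582.5, 310.8, 123.3]
tcp_rot: [-3.137, -0.008, -0.004]
ft_force: [-0.0, 0.1, 0.7]
opening: 0.518
shift [-40.5   0.4   3. ] turn -90.2 | pos [582.5 310.8 123.3] yaw -0.2 F [-0.   0.1  0.7] open 0.52 t 7.22
```

```bash
python3 -m pendant '[[-40.5,0,3,-11],[-40.5,0,3,-22],[-40.5,0,3,-33],[-40.5,0,3,-44],[-40.5,0,3,-55],[-40.5,0,3,-66],[-40.5,0,3,-77],[-40.5,0,3,-88]]'; python3 go.py 540 310.5 74 90;  python3 - <<'E'
from h import *
p=vision.read_camera("scene");crop(p,220,110,400,260,4,"pics/s4.png")
E
```

```text
t: 8.22
eef_pos: [541.6, 310.8, 118.9]
tcp_rot: [3.135, -0.005, 1.502]
ft_force: [0.4, -0.9, -1.0]
opening: 0.519
shift [-0.6 -1.9 44.9] turn -3.9 | pos [541.6 310.8 118.9] yaw 86.1 F [ 0.4 -0.9 -1. ] open 0.52 t 8.22
```

View pics/s4.png

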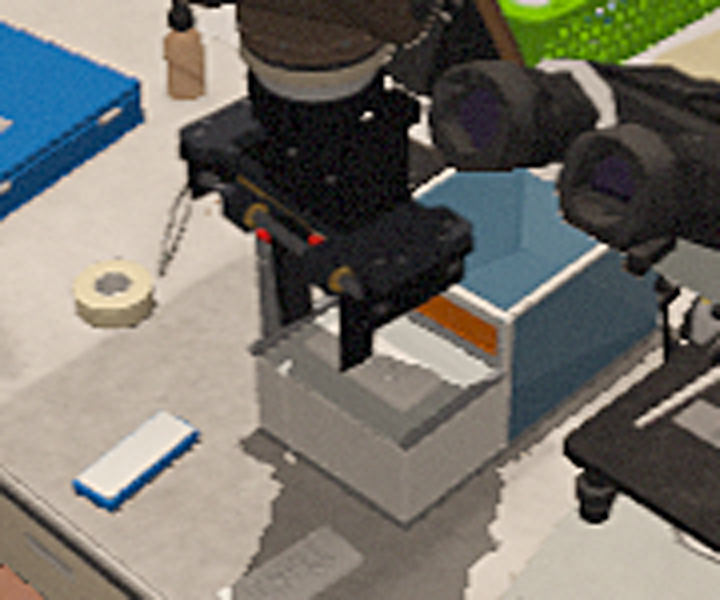

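```bash
python3 -m pendant '[[-0.6,-2,25,-4],[-0.6,-2,44,-4],[-0.6,-2,45,-4],[-0.6,-2,45,-4]]'; python3 go.py 618 310.5 74 90
```

```text
t: 8.78
eef_pos: [540.1, 310.5, 74.1]
tcp_rot: [3.134, -0.004, 1.58]
ft_force: [0.1, -0.2, 0.9]
opening: 0.522
shift [-0.7 77.9  0.7] turn 0.5 | pos [540.1 310.5  74.1] yaw 90.5 F [ 0.1 -0.2  0.9] open 0.52 t 8.78
```

```bash
python3 -m pendant '[[0,10,0,0.5],[0,20,0,0.5],[0,28,0,0.5],[0,35,0,0.5],[0,42,0,0.5],[0,48,0,0.5],[0,54,0,0.5],[0,58,0,0.5]]'; python3 go.py 618 310.5 74 90; python3 - <<'E'
from h import *
p=vision.read_camera("scene");crop(p,220,110,400,260,4,"pics/s5.png")
E
```

```text
t: 9.78
eef_pos: [598.4, 311.0, 74.4]
tcp_rot: [3.134, -0.004, 1.571]
ft_force: [-1.4, 0.2, -0.2]
opening: 0.523
shift [-0.6 19.6  0.6] turn 0.0 | pos [598.4 311.   74.4] yaw 90.0 F [-1.4  0.2 -0.2] open 0.52 t 9.78
```

View pics/s5.png

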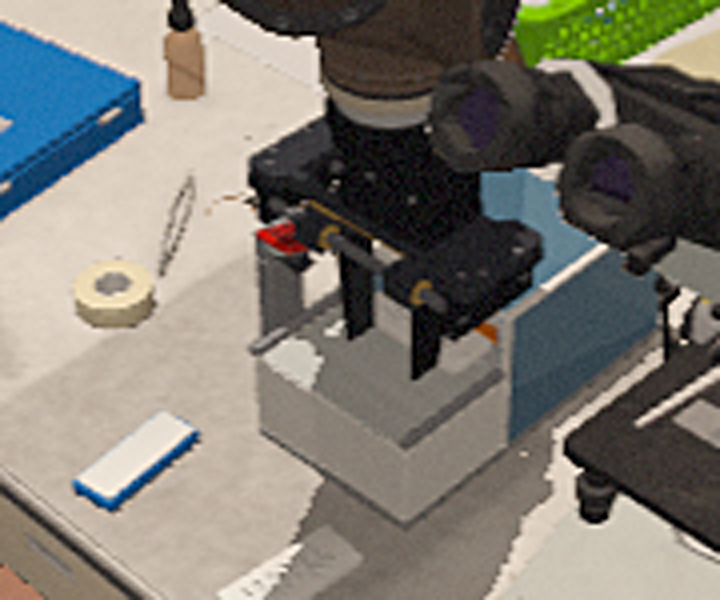

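```bash
python3 -m pendant '[[0,5,0,0],[0,9,0,0],[0,12,0,0],[0,15,0,0],[0,15,0,0]]'; python3 -m pendant '[[0,2,0,0],[0,4,0,0],[0,4,0,0]]'; python3 - <<'E'
from h import *
p=vision.read_camera("scene");crop(p,220,110,400,260,4,"pics/s6.png")
E
```

```text
t: 10.45
eef_pos: [614.1, 311.0, 74.6]
tcp_rot: [3.133, -0.005, 1.571]
ft_force: [-0.1, -0.4, -0.3]
opening: 0.518
t: 10.82
eef_pos: [618.2, 311.0, 74.6]
tcp_rot: [3.133, -0.005, 1.571]
ft_force: [0.2, -0.0, -0.8]
opening: 0.52
```

View pics/s6.png

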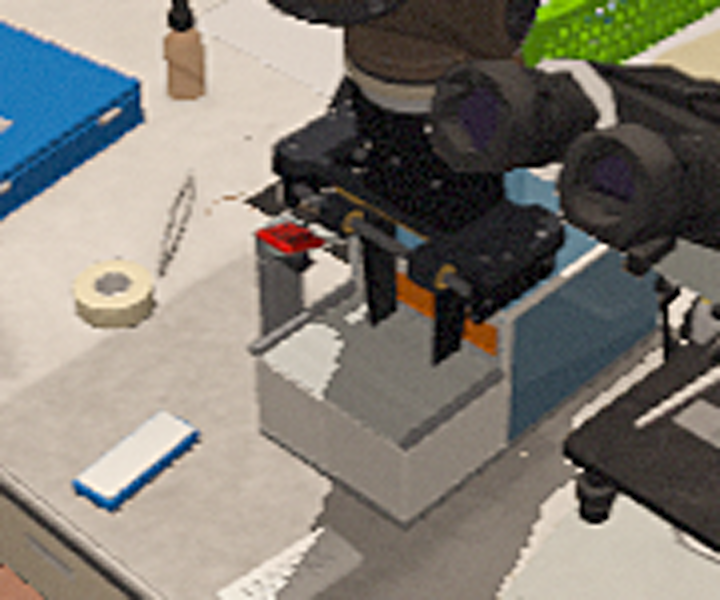

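The first mailer has gone in and the orange flap hangs shut. Retreating and re-measuring the others.

```bash
python3 -m pendant '[[0,-20,0,0],[0,-50,-20,0],[0,-90,-80,0],[50,-110,-100,0],[120,-120,-100,0],[150,-120,-100,0],[150,-120,-100,0]]' 0.3; python3 - <<'E'
from h import *
for n in ("scene","top"):
    p=vision.read_camera(n); crop(p,220,140,400,290,4,f"pics/{n}7.png")
    for q in ["white_mailer_1","blue_mailer"]:
        for d in vision.regions_of(p,q):
            m=d["pixels"]; print(n,q,round(d["confidence"],2),m.sum(),rect(p,m,9))
E
```

```text
t: 11.75
eef_pos: [496.4, 462.8, 174.0]
tcp_rot: [3.133, -0.005, 1.574]
ft_force: [-0.2, -0.6, -0.8]
opening: 0.698
scene white_mailer_1 0.74 462 ((463.3720703125, 263.3799743652344), (41.53697967529297, 88.50721740722656), 83.13086700439453)
scene blue_mailer 0.6 347 ((464.2362976074219, 407.3017272949219), (88.9629135131836, 37.13657760620117), 6.892186641693115)
top white_mailer_1 0.92 483 ((465.132568359375, 264.3547058105469), (34.55684280395508, 83.48210144042969), 88.43463897705078)
top blue_mailer 0.52 145 ((463.7269592285156, 401.32781982421875), (22.24062156677246, 73.75211334228516), 88.75625610351562)
```

View pics/scene7.png

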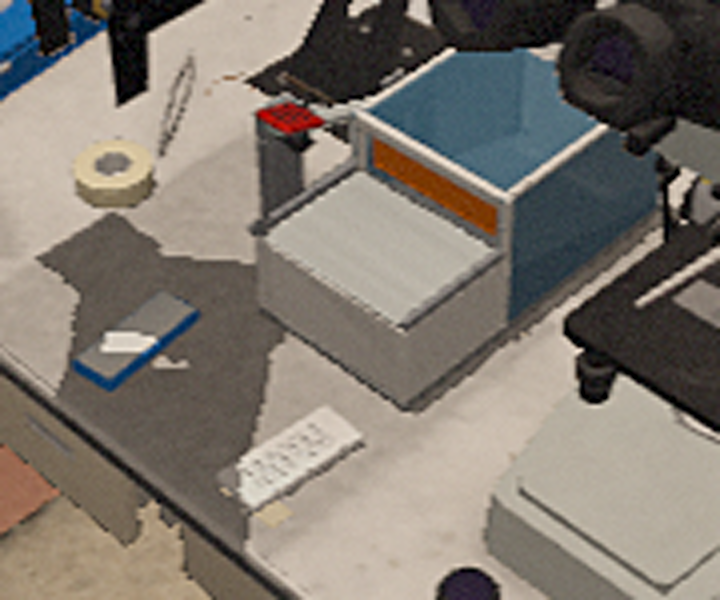

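View pics/top7.png

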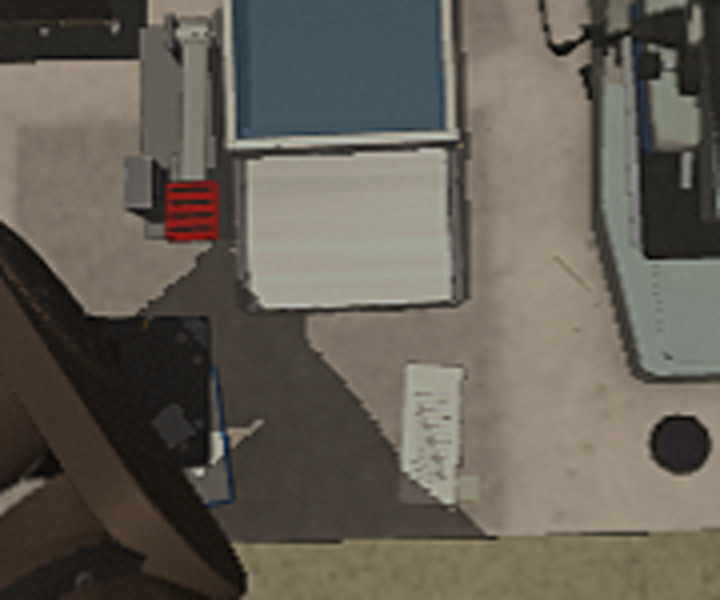

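Flap shut; blue at (465,408), white at (464.5,264.5), both unmoved. Blue next.

```bash
python3 go.py 465 408 5 97; 
```

```text
shift [-52.2 -34.  168.9] turn -7.1 | pos [497.7 459.5 174.4] yaw 89.9 F [-0.2 -1.4 -0.4] open 0.7 t 12.05
```

```bash
python3 -m pendant '[[-30,-34,30,-7],[-52,-34,70,-7],[-52,-34,115,-7],[-52,-34,150,-7],[-52,-34,168,-7],[-52,-34,168,-7],[-52,-34,168,-7]]'; python3 go.py 465 408 5 97
```

```text
t: 12.92
eef_pos: [465.6, 408.5, 7.2]
tcp_rot: [3.131, -0.004, 1.692]
ft_force: [-0.3, -1.0, -0.5]
opening: 0.702
shift [-0.5 -0.7  2.2] turn -0.1 | pos [465.6 408.5   7.2] yaw 96.9 F [-0.3 -1.  -0.5] open 0.7 t 12.93
```

```bash
python3 -m pendant '[[0,0,0,0],[0,0,0,0],[0,0,0,0],[0,0,0,0]]' 1; python3 -m pendant '[[0,0,-30,0],[0,0,-80,0],[0,0,-125,0],[0,0,-125,0]]';python3 go.py 582 310.5 130 0
```

```text
t: 13.42
eef_pos: [465.6, 408.7, 7.4]
tcp_rot: [3.131, -0.004, 1.692]
ft_force: [-1.0, 0.3, 2.1]
opening: 0.349
t: 13.92
eef_pos: [465.4, 408.8, 135.6]
tcp_rot: [3.126, -0.007, 1.692]
ft_force: [0.5, 0.2, -0.3]
opening: 0.351
shift [-111.7  103.7    6.4] turn 96.9 | pos [465.4 408.8 135.6] yaw 96.9 F [ 0.5  0.2 -0.3] open 0.35 t 13.93
```

```bash
python3 -m pendant '[[-40,5,-10,11],[-80,20,-10,22],[-111.7,50,-5,33],[-111.7,80,6,44],[-111.7,103.7,6,55],[-111.7,103.7,6,66],[-111.7,103.7,6,77],[-111.7,103.7,6,88]]';python3 go.py 582 310.5 81 0
```

```text
t: 14.92
eef_pos: [581.4, 310.2, 128.7]
tcp_rot: [-3.136, -0.014, 0.186]
ft_force: [0.3, 0.7, -0.8]
opening: 0.345
shift [-0.   0.1 47.7] turn 10.6 | pos [581.4 310.2 128.7] yaw 10.6 F [ 0.3  0.7 -0.8] open 0.35 t 14.93
```

```bash
python3 -m pendant '[[0,0,10,10.6],[0,0,30,10.6],[0,0,44,10.6],[0,0,46,10.6],[0,0,46,10.6]]';python3 go.py 582 310.5 78 0; python3 - <<'E'
from h import *
p=vision.read_camera("scene");crop(p,220,110,400,260,4,"pics/s8.png")
E
```

```text
t: 15.55
eef_pos: [582.1, 310.6, 82.7]
tcp_rot: [-3.134, -0.012, 0.001]
ft_force: [0.5, 0.5, -1.0]
opening: 0.352
shift [-0.1  0.1  4.7] turn 0.0 | pos [582.1 310.6  82.7] yaw 0.0 F [ 0.5  0.5 -1. ] open 0.35 t 15.55
```

View pics/s8.png

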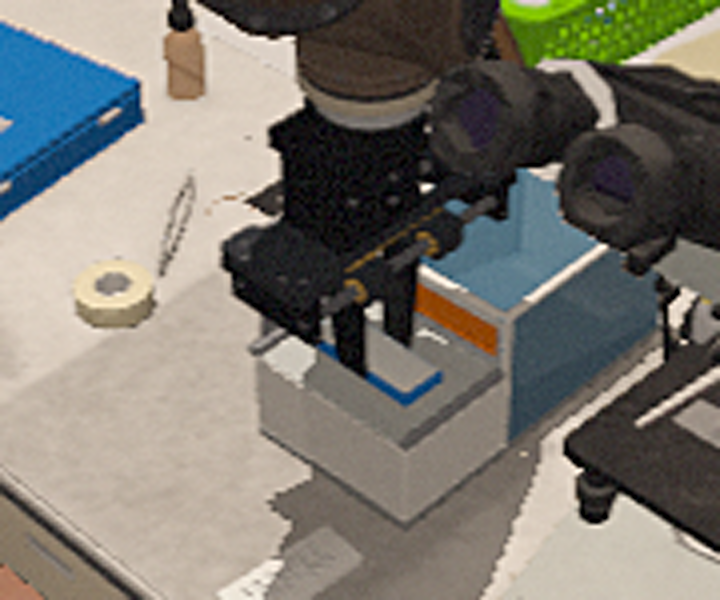

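Blue mailer is centred over the ledge, still gripped. Lower, release, turn.

```bash
python3 -m pendant '[[0,0,3,0],[0,0,4.6,0],[0,0,4.6,0]]'; python3 -m pendant '[[0,0,0,0],[0,0,0,0],[0,0,0,0]]' 0.48; python3 -m pendant '[[0,0,-20,0],[0,0,-42,0],[0,0,-42,0]]'; python3 go.py 540 310.5 120 90
```

```text
t: 15.98
eef_pos: [582.2, 310.7, 78.4]
tcp_rot: [-3.133, -0.013, 0.001]
ft_force: [0.6, 0.5, -0.3]
opening: 0.349
t: 16.35
eef_pos: [582.3, 310.7, 78.6]
tcp_rot: [-3.133, -0.013, 0.001]
ft_force: [-0.1, 0.1, -0.2]
opening: 0.517
t: 16.73
eef_pos: [582.4, 310.6, 121.9]
tcp_rot: [-3.132, -0.016, 0.001]
ft_force: [0.3, -0.5, -1.2]
opening: 0.518
shift [-42.4   0.1   1.3] turn -90.0 | pos [582.4 310.6 121.9] yaw 0.0 F [ 0.3 -0.5 -1.2] open 0.52 t 16.73
```

```bash
python3 -m pendant '[[-42,0,3,-11],[-42,0,3,-22],[-42,0,3,-33],[-42,0,3,-44],[-42,0,3,-55],[-42,0,3,-66],[-42,0,3,-77],[-42,0,3,-88]]'; python3 go.py 540 310.5 74 90
```

```text
t: 17.73
eef_pos: [540.1, 310.5, 117.2]
tcp_rot: [3.128, -0.01, 1.507]
ft_force: [0.3, -0.5, 0.6]
opening: 0.524
shift [-0.4 -0.7 43.2] turn -3.6 | pos [540.1 310.5 117.2] yaw 86.4 F [ 0.3 -0.5  0.6] open 0.52 t 17.73
```

```bash
python3 -m pendant '[[-0.4,-1,25,-3.6],[-0.4,-1,42,-3.6],[-0.4,-1,43,-3.6],[-0.4,-1,43,-3.6]]'; python3 -m pendant '[[0,10,0,0],[0,20,0,0],[0,28,0,0],[0,35,0,0],[0,42,0,0],[0,48,0,0],[0,54,0,0],[0,58,0,0]]'; python3 go.py 618 310.5 74 90
```

```text
t: 18.23
eef_pos: [539.9, 310.6, 74.3]
tcp_rot: [3.127, -0.009, 1.569]
ft_force: [0.6, 0.3, 0.5]
opening: 0.523
t: 19.23
eef_pos: [598.2, 310.4, 75.1]
tcp_rot: [3.127, -0.009, 1.569]
ft_force: [-1.6, -1.0, -1.2]
opening: 0.52
shift [ 0.1 19.8  1.3] turn -0.1 | pos [598.2 310.4  75.1] yaw 89.9 F [-1.6 -1.  -1.2] open 0.52 t 19.23
```

```bash
python3 -m pendant '[[0,5,1,0],[0,9,1,0],[0,13,1,0],[0,17,1,0],[0,20,1,0],[0,20,1,0]]'; python3 - <<'E'
from h import *
p=vision.read_camera("scene");crop(p,220,110,400,260,4,"pics/s9.png")
E
```

```text
t: 19.98
eef_pos: [618.4, 310.4, 74.3]
tcp_rot: [3.127, -0.009, 1.569]
ft_force: [-0.2, 0.3, 0.2]
opening: 0.517
```

View pics/s9.png

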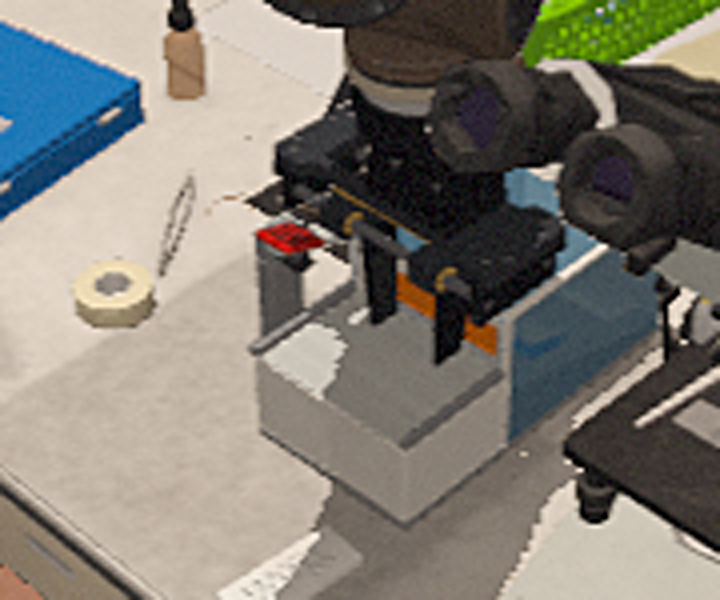

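Blue mailer shows as a blue streak inside the box, flap shut. Now the last white one.

```bash
python3 -m pendant '[[0,-20,0,0],[0,-50,-20,0],[0,-90,-80,0],[50,-110,-100,0],[120,-120,-100,0],[150,-120,-100,0],[150,-120,-100,0]]' 0.3; python3 - <<'E'
from h import *
for n in ("scene","top"):
    p=vision.read_camera(n); crop(p,220,140,400,290,4,f"pics/{n}10.png")
    for q in ["white_mailer_1","blue_mailer","yellow_mailer"]:
        for d in vision.regions_of(p,q):
            m=d["pixels"]; print(n,q,round(d["confidence"],2),m.sum(),rect(p,m,9))
E
python3 go.py 464.5 264.5 5 86
```

```text
t: 20.9
eef_pos: [496.3, 462.0, 173.6]
tcp_rot: [3.127, -0.009, 1.572]
ft_force: [0.8, -0.9, -0.8]
opening: 0.697
scene white_mailer_1 0.85 481 ((461.945556640625, 263.35205078125), (42.196537017822266, 90.47272491455078), 86.19567108154297)
top white_mailer_1 0.92 495 ((465.1329040527344, 264.35015869140625), (34.554107666015625, 83.4805679321289), 88.4459457397461)
shift [-196.1  -34.9  166.8] turn 3.8 | pos [497.5 459.  174.1] yaw 89.8 F [-0.5 -0.3  0.1] open 0.7 t 21.3
```

View pics/scene10.png

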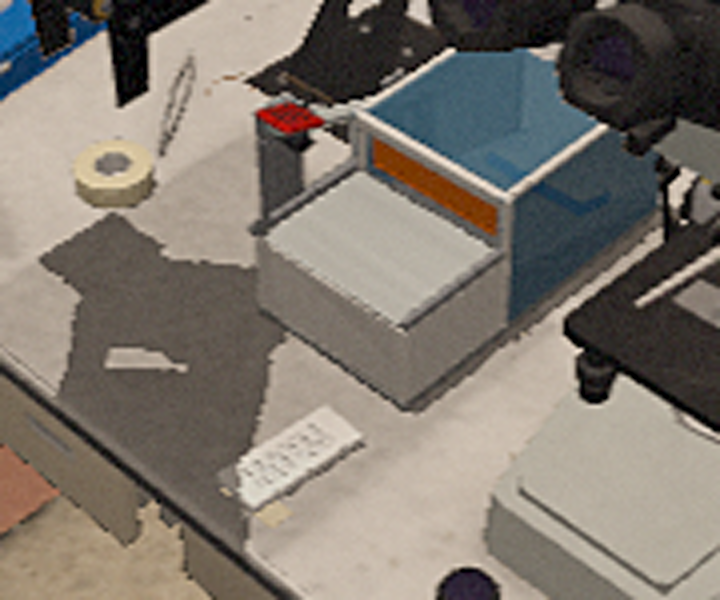

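```bash
python3 go.py 452 265 5 87; python3 -m pendant '[[-60,-47,0,3],[-120,-47,30,3],[-180,-47,70,3],[-194,-47,110,3],[-194,-47,110,3],[-194,-47,110,3]]'; python3 go.py 452 265 5 87;  python3 - <<'E'
from h import *
p=vision.read_camera("scene");crop(p,200,150,400,300,4,"pics/s11.png")
E
```

```text
shift [-195.6  -47.4  166.7] turn 2.8 | pos [497.5 459.  174.1] yaw 89.8 F [-0.5 -0.3  0.1] open 0.7 t 21.3
t: 22.05
eef_pos: [452.3, 266.5, 62.4]
tcp_rot: [3.126, -0.01, 1.515]
ft_force: [0.1, -0.1, -0.3]
opening: 0.705
shift [-2.1 -1.1 57.3] turn -0.2 | pos [452.3 266.5  62.4] yaw 86.8 F [ 0.1 -0.1 -0.3] open 0.71 t 22.05
```

View pics/s11.png

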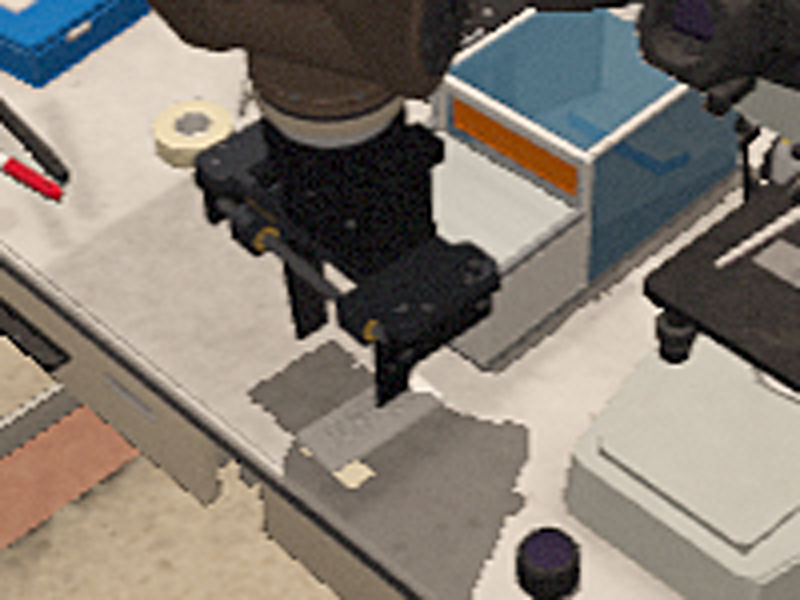

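Gripper straddles the mailer, well clear of the microscope. Lower and grasp.

```bash
python3 -m pendant '[[-2,-1,25,0],[-2,-1,50,0],[-2,-1,56.5,0],[-2,-1,56.5,0]]'; python3 -m pendant '[[0,0,0,0],[0,0,0,0],[0,0,0,0],[0,0,0,0]]' 1; python3 -m pendant '[[0,0,-30,0],[0,0,-80,0],[0,0,-125,0],[0,0,-125,0]]';python3 go.py 582 323 130 0
```

```text
t: 22.6
eef_pos: [452.5, 266.2, 6.9]
tcp_rot: [3.125, -0.011, 1.516]
ft_force: [0.2, -0.6, 0.3]
opening: 0.693
t: 23.1
eef_pos: [452.7, 266.3, 7.1]
tcp_rot: [3.124, -0.011, 1.516]
ft_force: [-0.4, 0.4, 3.0]
opening: 0.371
t: 23.6
eef_pos: [451.5, 265.4, 134.9]
tcp_rot: [3.12, -0.014, 1.516]
ft_force: [0.6, -0.1, -1.0]
opening: 0.365
shift [ 64.5 127.    8.6] turn 86.9 | pos [451.5 265.4 134.9] yaw 86.9 F [ 0.6 -0.1 -1. ] open 0.37 t 23.6
```

```bash
python3 -m pendant '[[40,0,0,11],[64.5,20,0,22],[64.5,60,0,33],[64.5,100,4,44],[64.5,127,8,55],[64.5,127,8,66],[64.5,127,8,77],[64.5,127,8,87]]';python3 go.py 582 323 81 0
```

```text
t: 24.6
eef_pos: [581.5, 322.6, 128.7]
tcp_rot: [-3.13, -0.021, 0.01]
ft_force: [-0.1, -0.9, -1.3]
opening: 0.369
shift [-0.5  0.2 47.7] turn 0.6 | pos [581.5 322.6 128.7] yaw 0.6 F [-0.1 -0.9 -1.3] open 0.37 t 24.6
```

```bash
python3 -m pendant '[[0,0,15,0.6],[0,0,35,0.6],[0,0,45,0.6],[0,0,46.5,0.6],[0,0,46.5,0.6]]';python3 go.py 582 323 78 0; python3 - <<'E'
from h import *
p=vision.read_camera("scene");crop(p,220,110,400,260,4,"pics/s12.png")
E
```

```text
t: 25.22
eef_pos: [582.6, 323.2, 82.3]
tcp_rot: [-3.13, -0.021, 0.0]
ft_force: [1.0, 0.0, -1.0]
opening: 0.369
shift [-0.7  0.3  4.3] turn 0.0 | pos [582.6 323.2  82.3] yaw 0.0 F [ 1.  0. -1.] open 0.37 t 25.23
```

View pics/s12.png

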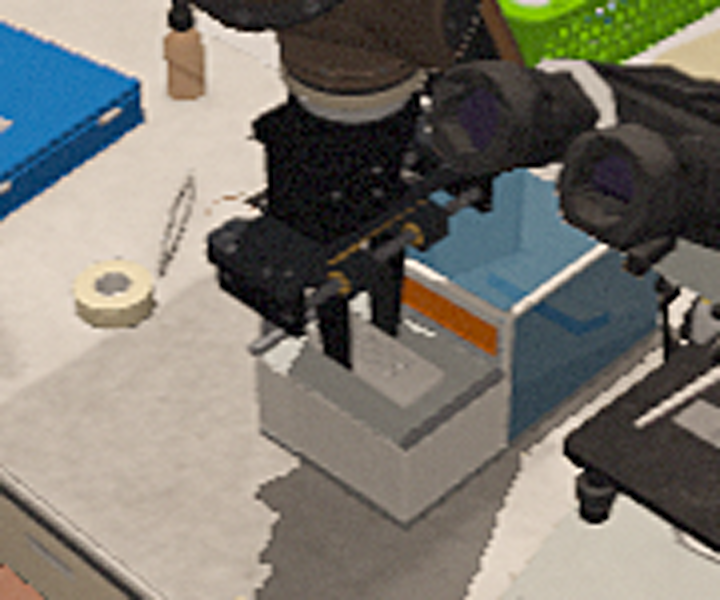

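Mailer is on-centre over the ledge. Lower, release, turn.

```bash
python3 -m pendant '[[0,0,3,0],[0,0,4.6,0],[0,0,4.6,0]]'; python3 -m pendant '[[0,0,0,0],[0,0,0,0],[0,0,0,0]]' 0.48; python3 -m pendant '[[0,0,-20,0],[0,0,-42,0],[0,0,-42,0]]'; python3 go.py 540 310.5 120 90
```

```text
t: 25.65
eef_pos: [582.9, 323.4, 78.2]
tcp_rot: [-3.13, -0.022, -0.0]
ft_force: [-0.1, 1.0, 0.5]
opening: 0.369
t: 26.02
eef_pos: [582.9, 323.4, 78.2]
tcp_rot: [-3.13, -0.022, -0.0]
ft_force: [-0.6, -0.8, 0.2]
opening: 0.513
t: 26.4
eef_pos: [582.9, 323.3, 122.9]
tcp_rot: [-3.128, -0.025, -0.0]
ft_force: [-0.1, 0.1, 0.5]
opening: 0.517
shift [-42.9  12.8   1.6] turn -90.0 | pos [582.9 323.3 122.9] yaw -0.0 F [-0.1  0.1  0.5] open 0.52 t 26.4
```

```bash
python3 -m pendant '[[-43,12.5,2,-11],[-43,12.5,2,-22],[-43,12.5,2,-33],[-43,12.5,2,-44],[-43,12.5,2,-55],[-43,12.5,2,-66],[-43,12.5,2,-77],[-43,12.5,2,-88]]'; python3 go.py 540 310.5 74 90; python3 - <<'E'
from h import *
p=vision.read_camera("scene");crop(p,220,110,400,260,4,"pics/s13.png")
E
```

```text
t: 27.4
eef_pos: [539.8, 310.7, 119.3]
tcp_rot: [3.118, -0.015, 1.506]
ft_force: [0.1, 0.6, -0.0]
opening: 0.52
shift [-0.9 -0.8 45.3] turn -3.7 | pos [539.8 310.7 119.3] yaw 86.3 F [ 0.1  0.6 -0. ] open 0.52 t 27.4
```

View pics/s13.png

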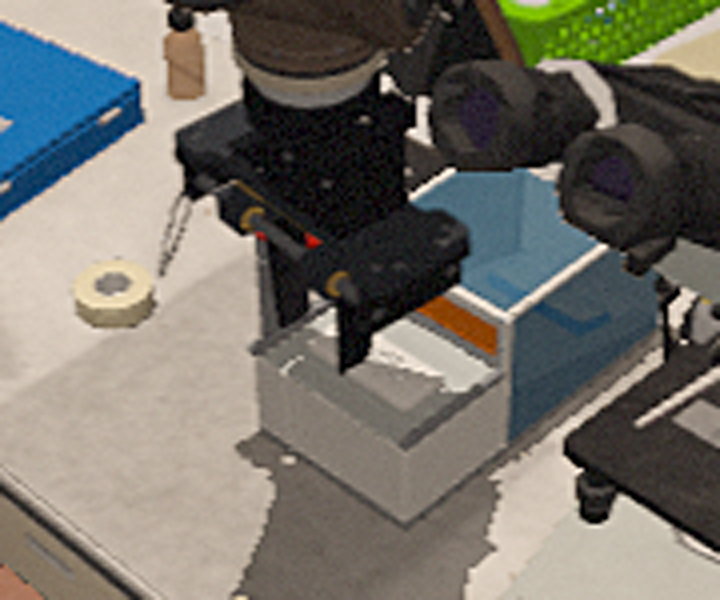

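```bash
python3 -m pendant '[[-0.9,-1,25,-3.6],[-0.9,-1,43,-3.6],[-0.9,-1,45,-3.6],[-0.9,-1,45,-3.6]]'; python3 -m pendant '[[0,10,0,0],[0,20,0.5,0],[0,28,0.5,0],[0,35,1,0],[0,42,1,0],[0,48,1.5,0],[0,54,1.5,0],[0,58,1.5,0]]'; python3 go.py 618 310.5 74 90
```

```text
t: 27.95
eef_pos: [540.0, 310.6, 74.5]
tcp_rot: [3.117, -0.013, 1.577]
ft_force: [-0.5, -0.6, 0.6]
opening: 0.518
t: 28.95
eef_pos: [598.3, 310.9, 74.3]
tcp_rot: [3.117, -0.013, 1.577]
ft_force: [-1.2, 0.6, 0.2]
opening: 0.521
shift [-0.5 19.6  0.8] turn 0.4 | pos [598.3 310.9  74.3] yaw 90.4 F [-1.2  0.6  0.2] open 0.52 t 28.95
```

```bash
python3 -m pendant '[[0,5,0.5,0],[0,9,0.5,0],[0,13,0.5,0],[0,17,0.5,0],[0,20,0.5,0],[0,20,0.5,0]]'; python3 - <<'E'
from h import *
p=vision.read_camera("scene");crop(p,220,110,400,260,4,"pics/s14.png")
E
```

```text
t: 29.7
eef_pos: [618.6, 311.0, 74.3]
tcp_rot: [3.116, -0.013, 1.577]
ft_force: [-1.1, -0.1, 0.1]
opening: 0.519
```

View pics/s14.png

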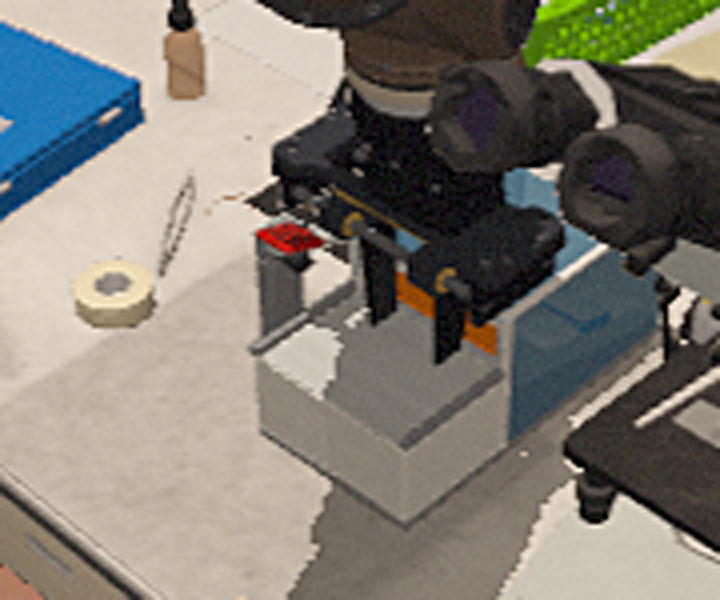

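```bash
python3 -m pendant '[[0,-20,0,0],[0,-50,-20,0],[0,-90,-80,0],[50,-120,-120,0],[110,-130,-150,0],[170,-140,-150,0],[200,-150,-150,0],[200,-150,-150,0]]' 1; python3 - <<'E'
from h import *
for n in ("scene","top"):
    p=vision.read_camera(n); crop(p,220,140,400,290,4,f"pics/{n}15.png")
    if n=="top": crop(p,20,0,420,290,2,"pics/top15b.png")
    for q in ["white_mailer_1","blue_mailer","yellow_mailer","lock_lever"]:
        for d in vision.regions_of(p,q):
            ys,xs=np.nonzero(d["pixels"]); print(n,q,round(d["confidence"],2),len(xs),xs.mean(),ys.mean())
E
```

```text
t: 30.75
eef_pos: [461.8, 510.7, 222.8]
tcp_rot: [3.117, -0.014, 1.581]
ft_force: [-0.6, -0.8, -0.3]
opening: 0.005
scene lock_lever 0.57 138 296.3333333333333 168.84782608695653
top white_mailer_1 0.72 8053 298.36023842046444 160.97578542158203
top lock_lever 0.79 540 268.1185185185185 174.92777777777778
```

View pics/scene15.png

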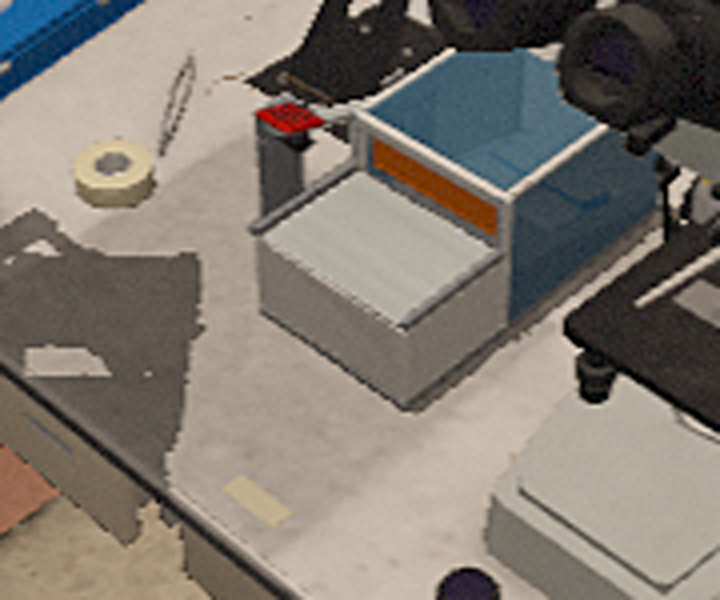

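View pics/top15b.png

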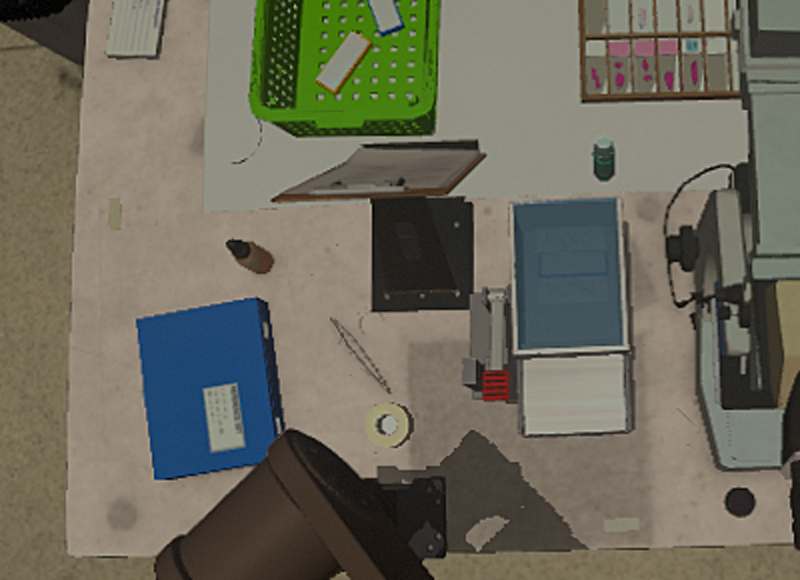

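Table front is clear, flap is shut, basket pieces untouched. Now the lever, pressing on the front of the pad so the catch stays free.

```bash
python3 go.py 586 393 140 90
```

```text
shift [-116.3  119.4   84.7] turn 0.3 | pos [463.9 507.6 223.3] yaw 90.3 F [-0.4 -0.4 -0.4] open -0.0 t 31.25
```

```bash
python3 -m pendant '[[-40,40,0,0],[-80,80,20,0],[-116,119,50,0],[-116,119,80,0],[-116,119,84,0],[-116,119,84,0]]' 1; python3 go.py 586 393 120 90; python3 - <<'E'
from h import *
p=vision.read_camera("scene");crop(p,220,110,400,260,4,"pics/s16.png")
p=vision.read_camera("top");crop(p,230,90,350,275,3,"pics/t16.png")
E
```

```text
t: 32.0
eef_pos: [585.5, 393.8, 141.5]
tcp_rot: [3.116, -0.014, 1.577]
ft_force: [0.1, -1.1, -0.1]
opening: 0.008
shift [-1.1 -0.  21.5] turn 0.3 | pos [585.5 393.8 141.5] yaw 90.3 F [ 0.1 -1.1 -0.1] open 0.01 t 32.0
```

View pics/s16.png

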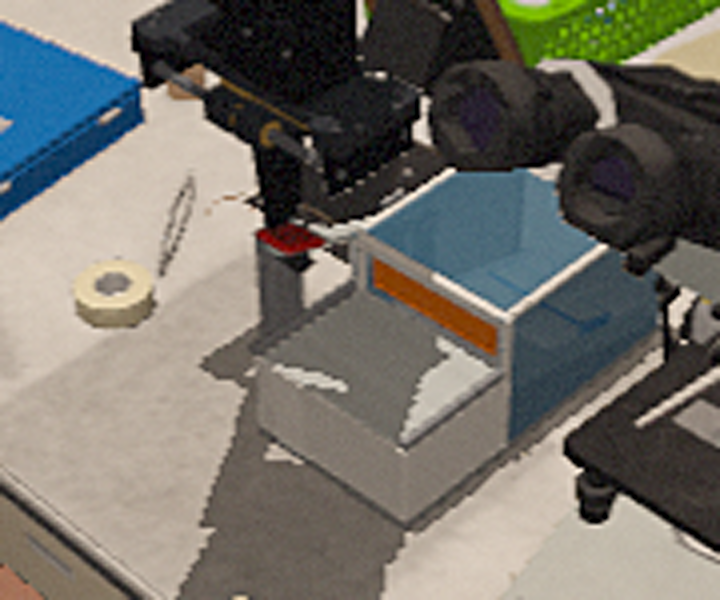

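Closed fingers are right above the front half of the red pad. Pressing stepwise.

```bash
python3 -m pendant '[[-1,0,10,0],[-1,0,20,0],[-1,0,25,0],[-1,0,30,0],[-1,0,33,0],[-1,0,36,0]]'; python3 -m pendant '[[0,0,4,0],[0,0,8,0],[0,0,12,0],[0,0,15,0],[0,0,15,0]]'; python3 -m pendant '[[0,0,3,0],[0,0,6,0],[0,0,8,0],[0,0,8,0]]'
```

```text
t: 32.85
eef_pos: [586.7, 393.7, 106.3]
tcp_rot: [3.114, -0.014, 1.577]
ft_force: [-1.7, -0.3, 2.5]
opening: 0.009
t: 33.48
eef_pos: [586.8, 393.9, 91.1]
tcp_rot: [3.115, -0.014, 1.577]
ft_force: [-2.0, 0.5, 3.5]
opening: 0.006
t: 33.98
eef_pos: [586.9, 394.0, 82.9]
tcp_rot: [3.115, -0.014, 1.577]
ft_force: [-3.7, -0.2, 3.9]
opening: 0.006
```

```bash
python3 -m pendant '[[0,0,2,0],[0,0,4,0],[0,0,4,0]]'; python3 -m pendant '[[0,0,1.5,0],[0,0,2.5,0],[0,0,2.5,0]]';  python3 - <<'E'
from h import *
p=vision.read_camera("scene");crop(p,220,110,400,260,4,"pics/s17.png")
E
```

```text
t: 34.35
eef_pos: [586.9, 394.0, 78.8]
tcp_rot: [3.116, -0.014, 1.577]
ft_force: [-3.8, -1.0, 5.4]
opening: 0.01
t: 34.72
eef_pos: [587.0, 394.0, 76.4]
tcp_rot: [3.116, -0.014, 1.577]
ft_force: [-3.9, -1.2, 5.4]
opening: 0.007
```

View pics/s17.png

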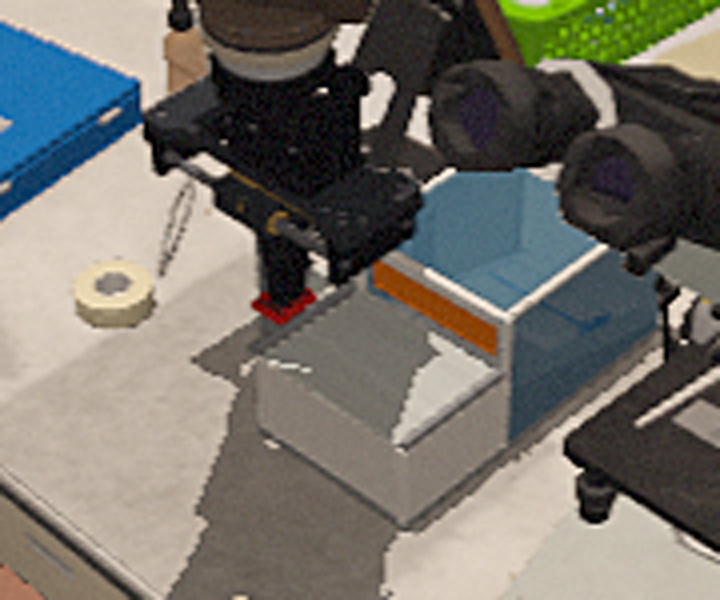

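```bash
python3 -m pendant '[[0,0,1,0],[0,0,2,0],[0,0,2,0],[0,0,2,0]]'
```

```text
t: 35.28
eef_pos: [587.0, 394.1, 74.5]
tcp_rot: [3.116, -0.014, 1.577]
ft_force: [-4.4, 0.1, 5.9]
opening: 0.003
```

```bash
python3 -m pendant '[[0,0,-4,0],[0,0,-8,0],[0,0,-12,0],[0,0,-16,0],[0,0,-16,0]]';python3 -m pendant '[[0,0,-20,0],[0,0,-50,0],[0,0,-80,0],[0,0,-80,0]]'; python3 -m pendant '[[60,-60,-20,0],[110,-110,-40,0],[140,-130,-40,0],[140,-130,-40,0]]'; python3 - <<'E'
from h import *
p=vision.read_camera("scene");crop(p,220,140,400,290,4,"pics/s18.png")
p=vision.read_camera("top");crop(p,200,90,360,275,3,"pics/t18.png")
for q in ["flap","lock_lever","loupe","eraser","tape_roll","white_mailer_1","blue_mailer"]:
    print(q,[(round(d["confidence"],2),np.round(np.array(p["R"]).T@(np.array(d["at"])-p["t"]))) for d in vision.find_in(p,q)])
E
```

```text
t: 35.9
eef_pos: [586.7, 393.7, 90.5]
tcp_rot: [3.115, -0.014, 1.577]
ft_force: [0.4, -0.3, -0.4]
opening: 0.002
t: 36.4
eef_pos: [585.5, 393.1, 174.2]
tcp_rot: [3.111, -0.016, 1.577]
ft_force: [0.1, 0.3, -0.1]
opening: 0.006
t: 36.9
eef_pos: [450.6, 534.2, 212.8]
tcp_rot: [3.111, -0.017, 1.581]
ft_force: [-0.1, -0.5, 1.0]
opening: 0.007
flap []
lock_lever [(0.81, array([626., 397.,  84.]))]
loupe [(0.63, array([452., 116.,  21.]))]
eraser []
tape_roll []
white_mailer_1 []
blue_mailer [(0.21, array([622., 396.,  78.]))]
```

View pics/s18.png

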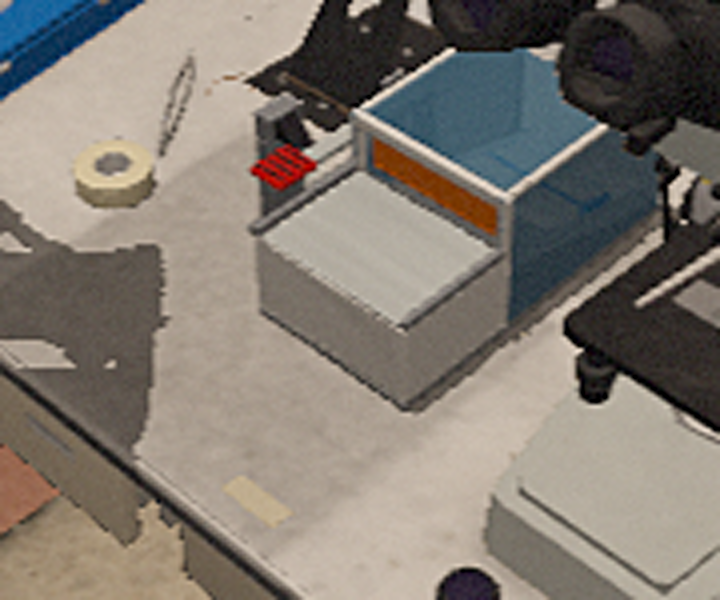

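View pics/t18.png

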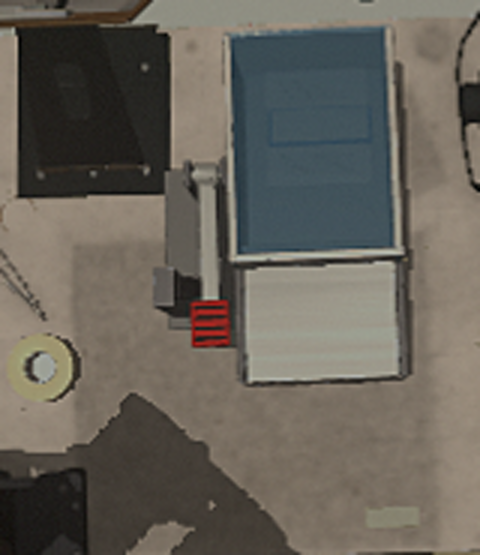

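The lever stays down with the black catch over it. The flap is shut, the mailers' outlines show through the roof, and the tape roll and loupe are unmoved. Handing in.

```bash
python3 - <<'E'
from cell import job
print(job.job_done())
E
```

```text
the job is handed in; nothing more can be done
None
```

The job is handed in. All three mailers on the table (two white, one blue) are in the box, and the lever is latched down. I set each mailer on the ledge and pushed it through the flap. After the last one I pressed the red lever down and let go, finishing at about 37 s.

- **Mailers:** no mailers were left on the table in either camera. Their outlines showed inside the box, and the flap hung shut. The yellow-edged and blue-edged mailers in the green basket were still there when I last pictured it, just before I pressed the lever.
- **Lever:** the pad stayed low after release, with the black catch over it and no force on the gripper.
- **Bystanders:** the tape roll and loupe looked unmoved. The network found neither the eraser nor the tape roll in the last top picture. The tape roll was plainly visible there, but the eraser was outside my final crops, so I did not check it by eye. The arm never went near it.
- **Stray detection:** the network reported a "blue_mailer" at low confidence (0.21) in that picture. It sat on the lever, so I took it as false.

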